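# Pack the power-cut caddy

### The job

Pack the aluminium caddy for the next power cut: lay the short steel torch in the wide tray and the blue tester in the narrow tray, stand the small grey fuse on its threaded foot in the square well, and stand the small round bulb base-down and upright in the round collar, setting the bulb down without dropping it. Leave the long torch, the large fuse and the large bulb where they are, and let go of everything.

Things in the scene. Friction and masses are not known exactly. Their poses are not given: they have to be found in the camera images.
- short_torch: The shorter of two stainless steel torches, on the bench, to be packed: 95 mm long along its x, lens at +x. Hexagonal head and tail cap, 34 mm across flats, stop it rolling; between them a plain round grip 28 mm in diameter, from x = -31 to +21 mm. Origin at mid-length on its axis, 17 mm above what it lies on. 0.12 kg.
- tester: Blue plastic voltage tester lying on the bench, to be packed: 112 mm long along its own x, z up. Its handle is a bar 84 mm long, 16 mm wide and 20 mm high, from x = -56 to +28 mm (handle centre at x = -14 mm), with a thin steel probe tip at +x. Origin at mid-length on its axis, 10 mm above what it lies on. About 0.05 kg.
- small_fuse: The smaller of two grey screw-in fuses, standing on the bench on its threaded foot, to be packed: foot 27 mm in diameter and 20 mm high, above it a plain grey cap 34 mm in diameter from z = 20 to 42 mm (the top). Origin at the centre of its underside, z up the axis. About 0.06 kg.
- small_bulb: Small round LED bulb, to be packed, base-down in a slot of a low aluminium rack: 76 mm tall, screw base 26 mm wide and 27 high, globe widest (45 mm) 53 mm above its underside. Origin: centre of its underside, z up; at the start 3 mm above the bench. The rack's top is 26 mm above the bench; its three bulbs stand 88 mm apart in a row within 0.15 rad of world y. 0.045 kg.
- long_torch: Look-alike to leave: the longer stainless torch, 126 mm long along its own x, 40 mm across the flats of head and tail, lying on the bench. Origin at mid-length on its axis.
- large_fuse: Look-alike to leave: the larger grey screw-in fuse, cap 48 mm in diameter, 56 mm tall, standing on the bench. Origin at the centre of its underside.
- large_bulb: Look-alike to leave: the large pear-shaped LED bulb, globe 60 mm in diameter, 106 mm tall, in the same rack as the small one. (The third bulb there is slim and pointed, 100 mm tall, 35 mm wide, not part of the job.) Origin at the centre of its underside.
- torch_lane: Wider of two long, low grey trays in the caddy, inside 115 mm (its x) by 50 mm (its y). Origin: centre of its underside, 4 mm above the bench; floor 3 mm and wall tops 11 mm above the origin. The caddy, a flat perforated aluminium tray (150 x 270 mm, rim 10 mm, fixed), holds both trays and the stand block side by side in any order, 85 mm apart, all at one yaw (within 0.15 rad of world).
- tester_lane: The narrower, longer of the two low open trays in the caddy: 132 mm long (its x) by 32 mm wide (its y) inside, grey plastic. Origin at the centre of its underside, 4 mm above the bench; inner floor 3 mm above the origin, wall tops 9 mm above the origin, walls 4 mm thick.
- stand_block: Grey plastic block in the caddy with two wells in line along its x. At x = -36 mm a square well, 48 mm inside, wall tops 21 mm above the origin. At x = +36 mm a round collar, 44 mm inside diameter, rim 25 mm above the origin. The floor of both is 3 mm above the origin. Walls 4 mm thick. Origin at the centre of its underside, 4 mm above the bench.
There are look-alikes about, which are no part of the job. What is shaped like the small_bulb but green or red is not meant.

How it is judged (in metres and radians):
At the end, for the whole second after the job is handed in: Torch and tester lie on their tray floors (13 mm along, 12 mm across, 0.25 rad); fuse stands in the square well (13 mm each way, 0.2 rad) and bulb base-down in the collar (12 mm each way, 0.25 rad), both on the floor; all at rest; long torch, large fuse, large bulb within 25 mm of their starts (x of short_torch in the frame of torch_lane between -0.013 and 0.013 m and y of short_torch in the frame of torch_lane between -0.012 and 0.012 m and z of short_torch in the frame of torch_lane below 0.024 m and angle between the x axis of short_torch and the x axis of torch_lane, either way round below 0.25 rad and linear speed of each of short_torch, tester, small_fuse, small_bulb below 0.05 m/s and angular speed of each of short_torch, tester, small_fuse, small_bulb below 1 rad/s and x of tester in the frame of tester_lane between -0.013 and 0.013 m and y of tester in the frame of tester_lane between -0.012 and 0.012 m and z of tester in the frame of tester_lane below 0.017 m and angle between the x axis of tester and the x axis of tester_lane, either way round below 0.25 rad and x of small_fuse in the frame of stand_block between -0.049 and -0.023 m and y of small_fuse in the frame of stand_block between -0.013 and 0.013 m and z of small_fuse in the frame of stand_block below 0.008 m and angle between small_fuse's own z axis and vertical below 0.2 rad and x of small_bulb in the frame of stand_block between 0.024 and 0.048 m and y of small_bulb in the frame of stand_block between -0.012 and 0.012 m and z of small_bulb in the frame of stand_block below 0.009 m and angle between small_bulb's own z axis and vertical below 0.25 rad and distance of each of long_torch, large_fuse, large_bulb from where it was at the start of the episode below 0.025 m); the robot touches nothing.
It fails at once if The small bulb is dropped: it moves faster than 0.6 m/s out of the fingers (linear speed of small_bulb above 0.6 m/s and contact force between the fingers and small_bulb below 0.05 N).
It fails at once if The long torch is carried off or knocked away (moved more than 40 mm) (distance of long_torch from where it was at the start of the episode above 0.04 m).
It fails at once if The large fuse is carried off or knocked away (moved more than 40 mm) (distance of large_fuse from where it was at the start of the episode above 0.04 m).
It fails at once if The large bulb is carried off or knocked away (moved more than 40 mm) (distance of large_bulb from where it was at the start of the episode above 0.04 m).
It also fails if it takes over 109 s, if anything falls off the work surface, if the arm or the gripper's body presses on something with over 40 N, if the wrist force passes 120 N, or if a joint passes its speed limit or range.

### The arm

A 6-joint arm with a two-finger parallel gripper is mounted at the origin on the work surface. World frame = base frame: x ahead of the robot, y to its left, z up, the work surface at z = 0. Lengths are in mm, angles in degrees, forces in N, time in s.
With the tool pointing down it reaches from about 325 to 925 mm from the base axis. Payload 3.1 kg.
Tool frame: the origin (TCP) lies at the very end of the fingers, on their centre line; the grasp point (between the pads) lies grasp_offset behind it (grasp_offset is the distance from the TCP to the grasp point, in mm); z points along the fingers, y is the line along which they close (so a half turn about z gives the same grasp; the last joint's range is limited). The gripper opens to 85 mm and grips with 20 to 120 N. Pads are 22 mm wide; open, the fingers measure 114 mm over their backs; the gripper's body (76 mm by 85 mm) begins 54 mm behind the grasp point. The pads swing forward as they close: fully open they stand 13 mm farther back than shut.
Start: joints at [-80.054, 12.427, 92.441, -0, 75.132, -6.429], TCP at [176.224, -599.654, 231.3] pointing down, gripper open.
Joint ranges: [-157.48, 157.48], [-44.54, 120.13], [17.64, 146.25], [-64.5, 244.5], [7.68, 150.69], [-147.95, 147.95]. Speed limits (degrees/s): [159.86, 159.86, 180, 180, 180, 180].

### API

Orientations are given as [roll, pitch, yaw] about the fixed x, y, z axes, in that order (R = Rz(yaw) Ry(pitch) Rx(roll)).
In Python, from station import * gives the robot as it stands. Calls block until the motion is done:
- goto(position, orientation): joint-space move of the TCP to a pose.
- move_l(position, attitude=None, speed=150): straight line of the TCP; attitude=None keeps the orientation; speed is the mean speed in mm/s.
- move_j(angles): joint-space move.
- grip(opening, squeeze=None): finger opening in mm; squeeze is the grip in N (None keeps the last); returns when the fingers have stopped.
- wait(seconds).
- solve_ik(position, orientation): joint angles nearest the present ones, or None.
- get_obs(): the state.
- get_image(name): name is "scene" or "top"; returns the picture (420x560x3 uint8, red, green, blue); there is no depth.
- get_calibration(name): a dict with "fx", "fy", "cx", "cy" (pixels), "R" (3x3) and "t" (3): a world point X has camera coordinates R X + t. Camera axes: x right, y down, z forward; pixel columns grow to the right and rows downward; lengths in mm; the calibration is good to about 2 mm. A picture is of the moment at which its call begins. get_calibration takes no time and is no camera call.
A pose or a line that the arm cannot do raises Unreachable and nothing moves.
- sign_off(): hands the job in; it is judged then, once.
Trained networks look in the newest picture that a camera, given by its name, has taken for a name from the list of things; names that differ only in an ending like _2 or _b are one class to them, and where a whole thing is asked for, a point or a joint stands for the part that bears it (a point fixed in the world has none). Each returns a list of dicts, best first, with "score" (0 to 1); they miss things now and then, are a little off and sometimes report something else, mostly with a low value. They report only what shows in the picture. A call takes as long as a camera call. They do not tell look-alikes from the thing itself.
- spot_in(name, camera): "extent" ([centre column, centre row, width, height] in pixels, round what is visible of it).
- regions_of(name, camera): "region" (420x560 bool, what is visible of it) and "extent" ([centre column, centre row, width, height] in pixels, round what is visible of it).
The state is a dict: "t": time; "joint_pos": joint angles; "qvel": joint speeds; "effort": joint torques, N m; "tcp_pos": TCP position; "ee_rot": TCP orientation; "wrist_force": force on the tool from outside, world axes, zero at the start; "moment": the same for the moment, N m; "grip_width": finger opening in mm; "grip_force": force on a finger pad.
Only numpy, scipy, OpenCV 4.12 (cv2) and the standard library are available. Lean on these libraries where they do the work, as an engineer would, in place of code of your own. Each camera call takes 0.05 s, during which the arm holds its last target. There are 200 camera calls.

## Working session

There is one attempt and no reset: what is moved stays moved. The work goes in short steps, each a Python script; the robot and the scene stay as the last script left them, time stands still between calls to the robot, and variables do not carry over. Pictures are saved under pics/ and viewed, at most 14 in all, crops included, and the job is handed in when it is done.

```bash
ls; mkdir -p pics; python3 - <<'E'
from station import *
import cv2
o=get_obs();print(o)
try: print(grasp_offset)
except Exception as e: print(e)
for c in("scene","top"):
    cv2.imwrite(f"pics/{c}0.png",get_image(c)[:,:,::-1]); print(c,get_calibration(c))
    for n in["short_torch","tester","small_fuse","small_bulb","torch_lane","tester_lane","stand_block"]:
        print(n,[(round(d["score"],2),[round(float(v)) for v in d["extent"]]) for d in spot_in(n,c)[:5]])
E
```

```text
pics
{'t': 0.0, 'joint_pos': array([-8.00548720e+01,  1.24766413e+01,  9.25286398e+01, -1.77508522e-03,
        7.51313641e+01, -6.42764422e+00]), 'qvel': array([-0.01873495,  0.05092662,  0.00877542, -0.06603457,  0.00482033,
       -0.07993845]), 'effort': array([-3.04193181e-04, -3.96841121e+01, -3.03855765e+01, -3.25797810e-04,
        9.64473642e-03, -5.54320067e-06]), 'tcp_pos': array([ 176.0596345 , -598.84334911,  229.9680547 ]), 'ee_rot': array([-1.79864022e+02, -1.35934127e-02,  1.63732136e+01]), 'wrist_force': array([ 0.91210714,  0.21780811, -0.04841246]), 'moment': array([ 0.00324573,  0.00594726, -0.04657629]), 'grip_force': 0.0, 'grip_width': 85.44186540814319}
18.700000000000003
scene {'fx': 502.044732154886, 'fy': 502.044732154886, 'cx': 278.4956152688871, 'cy': 210.557753891797, 'R': array([[ 0.02993472,  0.99950157,  0.0100258 ],
       [ 0.74744598, -0.01572392, -0.66413648],
       [-0.66364781,  0.02737448, -0.74754413]]), 't': array([ -27.60627973, -348.65526367, 1356.30635352])}
short_torch [(0.62, [275, 200, 26, 45])]
tester [(0.66, [338, 185, 14, 35])]
small
[... 363 characters left out ...]
, 'fy': 414.7689082050328, 'cx': 285.619949326428, 'cy': 209.30548584471546, 'R': array([[-0.01218439, -0.99981861,  0.01463839],
       [-0.99275508,  0.01034564, -0.11970928],
       [ 0.11953612, -0.01599093, -0.99270107]]), 't': array([ -6.96198609, 547.42260296, 843.82552986])}
short_torch [(0.58, [278, 257, 31, 48])]
tester [(0.65, [209, 279, 12, 55])]
small_fuse [(0.78, [347, 278, 12, 19])]
small_bulb [(0.9, [205, 149, 18, 28]), (0.84, [267, 199, 18, 22]), (0.83, [233, 133, 18, 22]), (0.71, [214, 197, 20, 22]), (0.71, [169, 243, 21, 23])]
torch_lane [(0.56, [414, 189, 31, 59]), (0.5, [334, 199, 23, 68])]
tester_lane [(0.66, [335, 200, 24, 66])]
stand_block [(0.57, [143, 304, 45, 65])]
```

```bash
python3 - <<'E'
import cv2
for c,(a,b,x,y) in {"scene":(140,340,80,430),"top":(100,340,100,480)}.items():
    im=cv2.imread(f"pics/{c}0.png")[a:b,x:y]
    im=cv2.resize(im,None,fx=800/(y-x)*.999,fy=800/(y-x)*.999,interpolation=cv2.INTER_CUBIC); cv2.imwrite(f"pics/{c}0c.png",im); print(im.shape)
E
```

```text
(457, 799, 3)
(505, 799, 3)
```

View pics/scene0c.png

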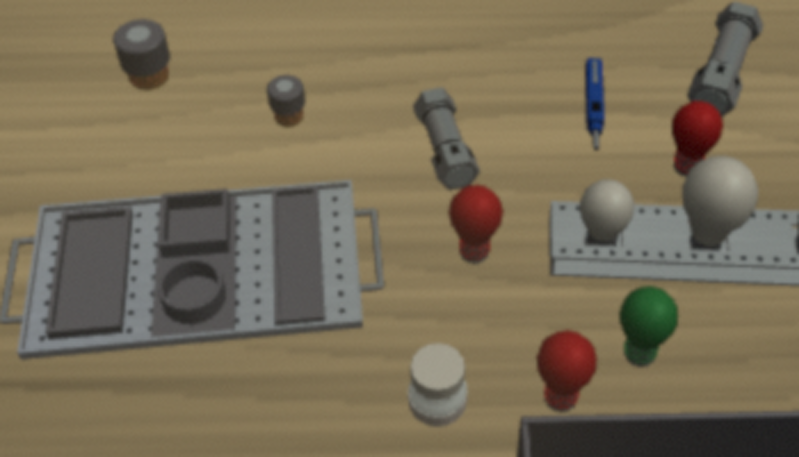

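View pics/top0c.png

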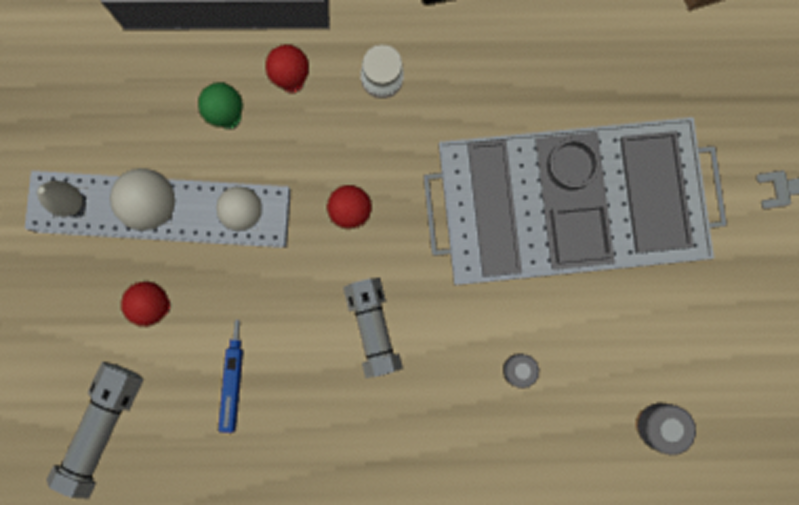

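The short torch is at top (277,255); the longer look-alike is at (145,304). The small fuse is at (348,276) and the large one at (417,303). The small white bulb in the rack is at (214,199), next to the larger white bulb at (168,195). The other round bulbs are red or green, so they are not meant. From left to right in the top view the caddy holds the tester lane, the stand (collar at far +x, square well near) and the torch lane.

Next I fit silhouettes.

```bash
cat > fit.py <<'E'
from station import *
import numpy as np, cv2
from scipy.optimize import minimize
CAL={c:get_calibration(c) for c in("scene","top")}
def proj(P,c):
    k=CAL[c]; q=P@np.array(k["R"]).T+k["t"]; return np.c_[k["fx"]*q[:,0]/q[:,2]+k["cx"],k["fy"]*q[:,1]/q[:,2]+k["cy"]]
def back(u,v,h,c):
    k=CAL[c]; R=np.array(k["R"]); C=-R.T@k["t"]; d=R.T@[(u-k["cx"])/k["fx"],(v-k["cy"])/k["fy"],1]; return C+d*(h-C[2])/d[2]
def box(x0,x1,w,z0,z1): return np.array([[x,y,z] for x in(x0,x1) for y in(-w/2,w/2) for z in(z0,z1)],float)
def cyl(r,z,x=0): a=np.linspace(0,2*np.pi,32,endpoint=False); return np.c_[x+r*np.cos(a),r*np.sin(a),0*a+z]
def sph(r,z): return np.vstack([cyl(r*np.cos(b),z+r*np.sin(b)) for b in np.linspace(-1.5,1.5,13)])
M={"short_torch":np.vstack([box(-47.5,-31,34,8,26),box(21,47.5,34,8,26),box(-47.5,47.5,18,0,34)]),
 "tester":np.vstack([box(-56,28,16,0,20),box(28,56,4,8,12)]),
 "small_fuse":np.vstack([cyl(13.5,0),cyl(17,20),cyl(17,42)]),
 "small_bulb":np.vstack([sph(22.5,56)]),
 "torch_lane":box(-61.5,61.5,58,4,15),"tester_lane":box(-70,70,40,4,13),
 "stand_block":np.vstack([box(-64,-8,56,4,25),cyl(26,29,36)])}
def hull(p): return cv2.convexHull(p.astype(np.float32))
def place(m,s): c,n=np.cos(s[2]),np.sin(s[2]); return m@np.array([[c,n,0],[-n,c,0],[0,0,1]])+[s[0],s[1],0]
def iou(a,b):
    A,_=cv2.intersectConvexConvex(a,b); return A/(cv2.contourArea(a)+cv2.contourArea(b)-A)
def find(name,c,px,tol=18):
    for r in regions_of(name,c):
        e=r["extent"]
        if np.hypot(e[0]-px[0],e[1]-px[1])<tol:
            ys,xs=np.nonzero(r["region"]); p=np.c_[xs,ys].astype(float)
            return hull(np.vstack([p+d for d in((-.5,-.5),(.5,-.5),(-.5,.5),(.5,.5))]))
def fit(name,hs,s0,yaw=True,dz=0):
    m=M[name]+[0,0,dz]
    f=lambda s:sum(1-iou(hull(proj(place(m,[s[0],s[1],s[2]/100 if yaw else 0]),c)),h) for c,h in hs.items())
    x0=np.array([s0[0],s0[1],s0[2]*100]); r=minimize(f,x0,method="Nelder-Mead",options=dict(initial_simplex=x0+np.vstack([[0,0,0],np.diag([8,8,12])])))
    return np.r_[r.x[:2],r.x[2]/100 if yaw else 0],[round(float(iou(hull(proj(place(m,[r.x[0],r.x[1],r.x[2]/100 if yaw else 0]),c)),h)),2) for c,h in hs.items()]
E
cat > meas.py <<'E'
from fit import *
for c in CAL: get_image(c)
px={"short_torch":((278,257),(275,200),1.8,15),"tester":((209,279),(338,185),-.1,10),"small_fuse":((348,276),(206,186),0,30),"small_bulb":((214,198),(346,232),0,56),
"torch_lane":((414,189),(120,263),.1,12),"tester_lane":((335,200),(210,251),.1,10),"stand_block":((374,195),(166,254),.1,15)}
for n,(t,s,y,h) in px.items():
    hs={c:find(n,c,p) for c,p in(("top",t),("scene",s))}; hs={c:h_ for c,h_ in hs.items() if h_ is not None}
    print(n,"top",back(*t,h,"top")[:2].round(),"scene",back(*s,h,"scene")[:2].round())
    y0=[y] if n!="short_torch" else [.15]
    if n=="short_torch": y0=[.15]
    for c in [list(hs)]+[[c] for c in hs]:
        r=fit(n,{k:hs[k] for k in c},[*back(*t,h,"top")[:2],y0[0]],n not in("small_fuse","small_bulb")); print("   ",c,r[0].round(2),r[1])
E
python3 meas.py
python3 - <<'E'
import cv2
im=cv2.imread("pics/top0.png"); t=[cv2.resize(im[a:a+60,b:b+100],(800,480),interpolation=cv2.INTER_CUBIC)for a,b in((165,150),)]
cv2.imwrite("pics/bulb.png",t[0])
im=cv2.imread("pics/top0.png"); cv2.imwrite("pics/tools.png",cv2.resize(im[225:345,120:440],(800,300),interpolation=cv2.INTER_CUBIC))
E
```

```text
short_torch top [447.   4.] scene [450.   7.]
    ['top', 'scene'] [4.518e+02 5.640e+00 2.600e-01] [0.79, 0.93]
    ['top'] [4.5056e+02 6.0100e+00 1.9000e-01] [0.79]
    ['scene'] [4.5282e+02 5.7300e+00 2.7000e-01] [0.93]
tester top [403. 151.] scene [405. 144.]
    ['top', 'scene'] [ 4.0489e+02  1.4872e+02 -8.0000e-02] [0.91, 0.93]
    ['top'] [ 4.0495e+02  1.4879e+02 -7.0000e-02] [0.91]
    ['scene'] [ 4.0438e+02  1.4865e+02 -8.0000e-02] [0.93]
small_fuse top [ 406. -142.] scene [ 421. -137.]
    ['top'] [ 405.92 -139.06    0.  ] [0.92]
    ['top'] [ 405.92 -139.06    0.  ] [0.92]
small_bulb top [570. 134.] scene [573. 136.]
    ['top', 'scene'] [567.44 135.62   0.  ] [0.91, 0.75]
    ['top'] [567.83 135.93   0.  ] [0.91]
    ['scene'] [570.8  133.49   0.  ] [0.76]
torch_lane top [ 592. -295.] scene [ 602. -287.]
    ['top', 'scene'] [ 5.8907e+02 -2.9138e+02  9.0000e-02] [0.93, 0.94]
    ['top'] [ 5.8838e+02 -2.9085e+02  8.0000e-02] [0.93]
    ['scene'] [ 5.8946e+02 -2.9155e+02  9.0000e-02] [0.94]
tester_lane top [ 569. -121.] scene [ 577. -121.]
    ['top'] [ 5.7388e+02 -1.2081e+02  7.0000e-02] [0.96]
    ['top'] [ 5.7388e+02 -1.2081e+02  7.0000e-02] [0.96]
stand_block top [ 579. -206.] scene [ 586. -203.]
    ['top', 'scene'] [ 5.8600e+02 -2.0387e+02 -1.0000e-02] [0.74, 0.65]
    ['top'] [ 5.7532e+02 -2.0520e+02  1.0000e-02] [0.74]
    ['scene'] [ 6.0732e+02 -2.0365e+02 -4.0000e-02] [0.68]
```

```bash
python3 -c "
import cv2,numpy as np
a=cv2.imread('pics/tools.png');b=cv2.resize(cv2.imread('pics/bulb.png'),(500,300));cv2.imwrite('pics/conf.png',np.vstack([a,np.pad(b,((0,0),(0,300),(0,0)))]))"
```

```text
(no output)
```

View pics/conf.png

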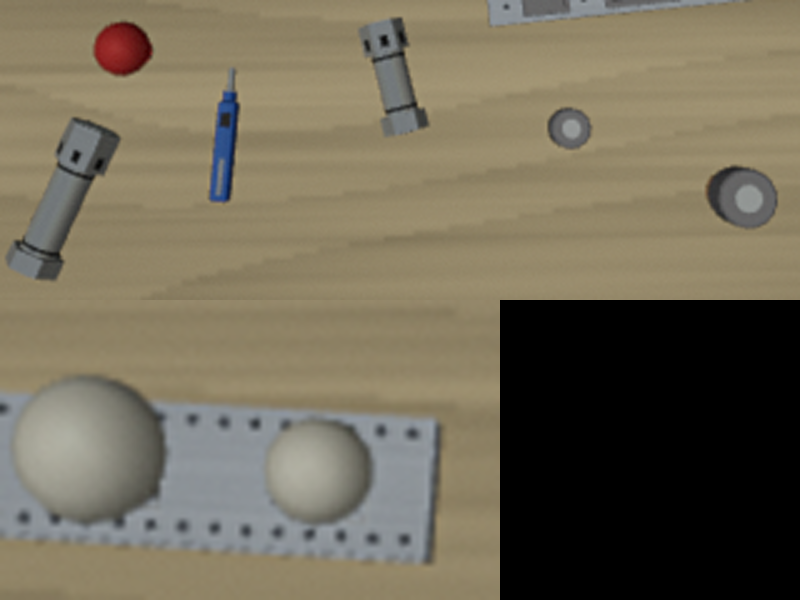

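The crop confirms it: the short torch, the small fuse and the small white rack bulb are clearly smaller than their look-alikes. The lanes are 170.6 mm apart at yaw 0.085, as specified, so the stand sits midway at (581.5,-206). I start with the torch.

```bash
cat > pp.py <<'E'
from fit import *
STAND=np.array([581.5,-206.]); YAW=.086
def inst(x,y): c,s=np.cos(YAW),np.sin(YAW); return STAND+[c*x-s*y,s*x+c*y]
def top(p,z,yaw):
    "go above p with tool yaw (deg, either half turn); returns orientation"
    for y in sorted([yaw,yaw+180,yaw-180],key=abs):
        if solve_ik([*p,z],[180,0,y]) is not None: goto([*p,z],[180,0,y]); return
    raise SystemExit("no ik")
def pick(p,z,yaw,pre,sq,zt=180):
    grip(pre); top(p,zt,yaw); move_l([*p,z+25],speed=250); move_l([*p,z],speed=80); grip(0,sq)
    o=get_obs(); print("gripped",o["grip_width"].round(1),o["grip_force"],o["t"]); move_l([*p,zt],speed=200)
    o=get_obs(); print("lifted",o["grip_width"].round(1),o["grip_force"],o["wrist_force"].round(1))
def put(p,z,yaw,rel,zt=180):
    top(p,zt,yaw); move_l([*p,z+20],speed=200); move_l([*p,z],speed=40)
    o=get_obs(); print("down",o["tcp_pos"].round(1),o["grip_width"].round(1),o["wrist_force"].round(1)); grip(rel); move_l([*p,zt],speed=200); print("t",get_obs()["t"])
E
python3 - <<'E'
from pp import *
print(back(372,177.5,22,"top").round(),inst(36,0))
D=np.degrees; y=.24
pick(np.array([450.5,5.5])-5*np.array([np.cos(y),np.sin(y)]),9,D(y),60,40)
put(inst(-5,-85.2),17.2,D(YAW),45)
E
```

```text
[ 616. -201.   22.] [ 617.36695403 -202.90781492]Traceback (most recent call last):
  File "<stdin>", line 4, in <module>
  File "pp.py", line 11, in pick
    o=get_obs(); print("gripped",o["grip_width"].round(1),o["grip_force"],o["t"]); move_l([*p,zt],speed=200)
                                 ^^^^^^^^^^^^^^^^^^^^^
AttributeError: 'float' object has no attribute 'round'
```

```bash
sed -i 's/o\["grip_width"\].round(1)/round(o["grip_width"],1)/g' pp.py; python3 - <<'E'
from pp import *
D=np.degrees; o=get_obs(); print(o["grip_width"],o["grip_force"],o["t"],o["tcp_pos"])
p=o["tcp_pos"]; move_l([p[0],p[1],180],speed=200); print(get_obs()["grip_width"],get_obs()["grip_force"])
import cv2; cv2.imwrite("pics/t1.png",get_image("scene")[100:340,60:380,::-1])
put(inst(-5,-85.2),17.2,D(YAW),45)
cv2.imwrite("pics/t2.png",get_image("top")[100:340,100:480,::-1])
E
```

```text
26.520776373385665 39.58654224872589 5.9167 [446.43963014   4.2427942    9.7944797 ]
26.748511641939807 39.41396713256836
down [ 583.6 -291.2   16.9] 26.6 [-0.6 -0.3 -1.7]
t 11.0083
```

View pics/t2.png

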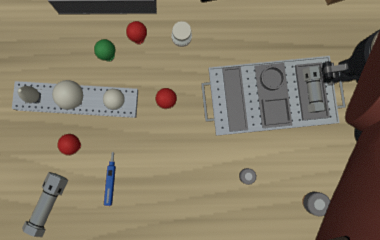

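The torch is in the wide tray (crop px 315,90). Tester and fuse next.

```bash
python3 - <<'E'
from pp import *
D=np.degrees; y=-.078
pick(np.array([404.9,148.7])-14*np.array([np.cos(y),np.sin(y)]),7.5,D(y),45,40)
put(inst(-14,85.2),15,D(YAW),34)
pick(np.array([406,-139.3]),21,D(YAW),58,40)
put(inst(-36,0),28.7,D(YAW),50)
top(np.array([450,100]),200,0)
import cv2; cv2.imwrite("pics/t3.png",cv2.resize(get_image("top")[150:320,130:460,::-1],None,fx=2.4,fy=2.4))
E
```

```text
gripped 14.8 40.31382501125336 14.6
lifted 15.1 39.73517954349518 [-0.3  0.2 -0.1]
down [ 560.1 -122.3   15.4] 15.1 [-1.1  0.2  4.9]
t 19.6583
gripped 32.8 40.11582636625462 22.1667
lifted 32.6 39.73321182370455 [ 0.4  0.5 -0.4]
down [ 545.5 -209.    29. ] 32.5 [-2.3  0.7  5.1]
t 26.4583
```

View pics/t3.png

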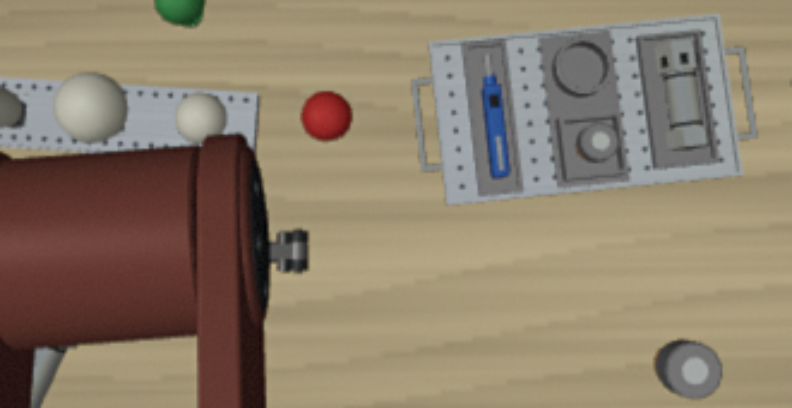

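The tester and fuse are in place. Now the bulb.

```bash
python3 - <<'E'
from pp import *
D=np.degrees
pick(np.array([568.3,135.3]),35,86,66,25,200)
import cv2; cv2.imwrite("pics/t4.png",cv2.resize(get_image("scene")[120:320,180:440,::-1],None,fx=3,fy=3))
E
```

```text
gripped 43.1 25.506843561306596 30.85
lifted 43.3 25.718977209180593 [-0.7  0.1 -0.8]
```

View pics/t4.png

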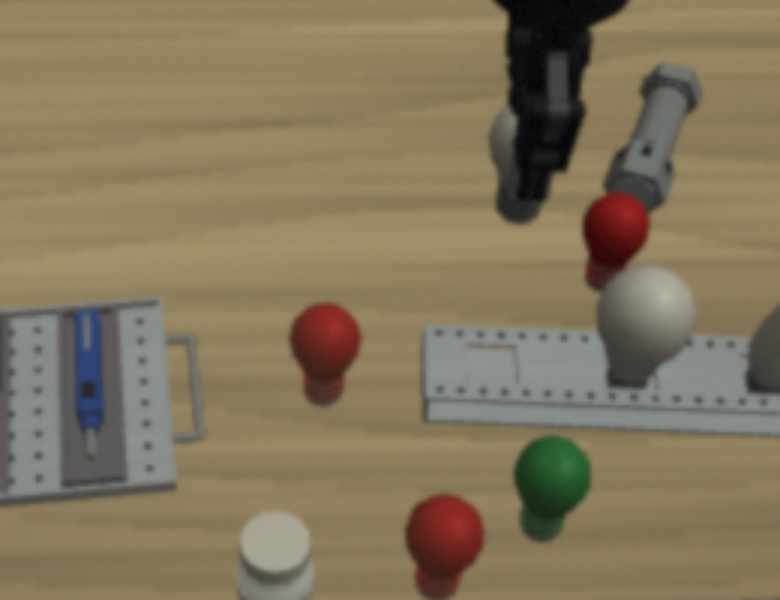

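The bulb is held upright with its base at crop (518,210), slightly left of the fingers. I'll check its offset against the projection.

```bash
python3 - <<'E'
from pp import *
t=get_obs()["tcp_pos"]; print(t.round(1)); z0=t[2]-32
for n,m in(("base",np.vstack([cyl(13,0),cyl(13,27)])),("globe",sph(22.5,53))):
    q=proj(m+[t[0],t[1],z0],"scene"); q=(q-[180,120])*3; print(n,q.min(0).round(),q.max(0).round())
q=proj(np.array([[t[0]+30,t[1]+s,t[2]] for s in(-11,11)]),"scene"); print(((q-[180,120])*3).round())
E
```

```text
[566.8 135.1 197.8]
base [494. 157.] [545. 223.]
globe [487.  97.] [570. 180.]
[[510. 205.]
 [551. 205.]]
```

The prediction matches the image, so the bulb is centred in the grip. Placing it now.

```bash
python3 - <<'E'
from pp import *
put(inst(36,0),39.3,np.degrees(YAW),62,200)
top(np.array([250,350]),250,0)
import cv2
for c,(a,b,x,y) in {"scene":(190,310,80,260),"top":(130,280,250,450)}.items(): cv2.imwrite(f"pics/e_{c}.png",cv2.resize(get_image(c)[a:b,x:y,::-1],None,fx=4,fy=4 if c=="scene" else 4,interpolation=cv2.INTER_CUBIC)[:600,:800])
print(get_obs()["t"])
for n,loc,dz in(("short_torch",(0,-85.2),7),("tester",(0,85.2),7),("small_fuse",(-36,0),7),("small_bulb",(36,0),4)):
    P=M[n]+[0,0,dz]; c=inst(*loc); hs={k:find(n,k,proj(np.array([[*c,25+dz]]),k)[0],14) for k in CAL}
    for k,h in hs.items():
        if h is None: print(n,k,"none"); continue
        s,i=fit(n,{k:h},[*c,YAW],"small" not in n,dz); d=s[:2]-STAND; cc,ss=np.cos(YAW),np.sin(YAW); print(n,k,(np.array([cc*d[0]+ss*d[1],-ss*d[0]+cc*d[1]])-loc).round(1),(s[2]-YAW).round(2),i)
E
```

```text
down [ 617.5 -202.8   39.6] 43.2 [-1.5  1.   2.9]
t 35.9417
38.4083
short_torch scene [-0.  -0.8] -0.0 [0.96]
short_torch top [-0.4  0.7] -0.01 [0.96]
tester scene [-1.2 -0.7] -0.01 [0.87]
tester top [-2.6 -0.3] -0.01 [0.88]
small_fuse scene [-0.6 -0.5] -0.09 [0.83]
small_fuse top [-1.5  0.7] -0.09 [0.94]
small_bulb scene [ 1.8 -0.4] -0.09 [0.78]
small_bulb top [-0.7  0.8] -0.09 [0.91]
```

View pics/e_scene.png

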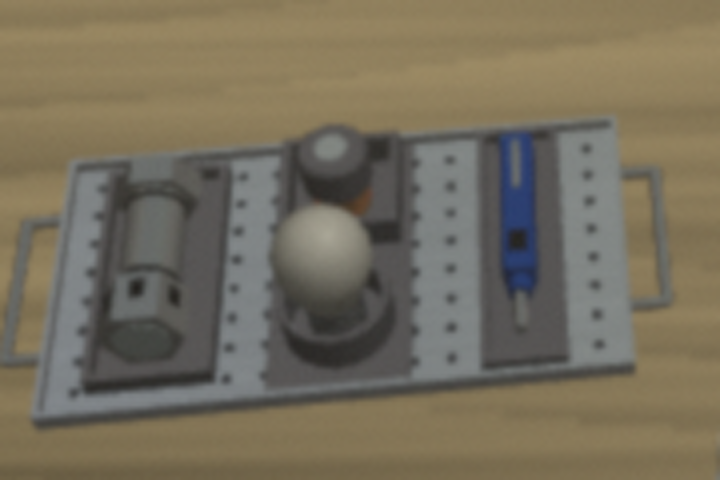

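View pics/e_top.png

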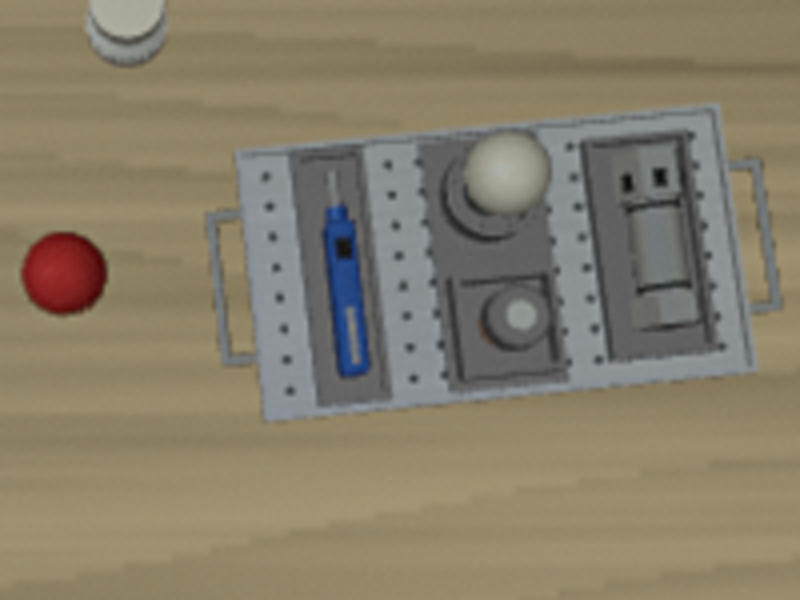

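Both views show all four things lying or standing in their places. The torch is in the wide tray (top crop 657,235), the tester in the narrow one (345,290), the fuse in the square well (518,317) and the bulb in the collar (508,172). The fitted offsets are under 3 mm and the sideways shift is perspective.

```bash
python3 -c "
from station import *
print(sign_off())"
```

```text
the job is handed in; nothing more can be done
None
```

I packed the torch, tester, small fuse and small bulb in the caddy and handed the job in at about 38 s on the robot's clock; they sit within about 3 mm of their targets by camera fit, nothing is held, I moved none of the look-alikes (not re-measured), and the station did not report the verdict.

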